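# Clamp the reagent bottle with the ratchet clamp

## Task

Stand the black-capped reagent bottle upright in the open bay of the blue bench clamp, let go of it, and then pump the orange trigger again and again until the sliding jaw grips the bottle firmly, with about 20 N (at least 12 N), so that its cap can be worked off later. Never press the bottle with more than 30 N, move the jaw only by its trigger, leave the trigger released, and do not disturb the other things on the bench.

Things in the scene. Friction and masses are not known exactly. Their poses are not given: they have to be found in the camera images.
- bottle_mid (a point): centre (65 mm up, half-way) of the reagent bottle: translucent, round, 64 mm across and 130 mm tall, white and blue label, black round screw cap 33 mm across that takes up the top 24 mm (its centre is 53 mm above this point). About 0.24 kg. It starts upright on the bench, to the left of the clamp; grasp it by the cap.
- bottle: the same reagent bottle, origin at the centre of its underside, z up through the cap
- clamp: blue bench clamp, bolted down, on an aluminium base plate 410 x 100 x 12 mm. Origin under the plate near its middle; x runs along the clamp the way the jaw closes: handle and trigger (x -0.12, -0.08), sliding jaw, bay, V block (x +0.15); z up. Housing x -0.125 to -0.03, 118 mm high; jaws 74 mm high. Nothing stands beside or above trigger and handle.
- bay (a point): where to stand the bottle: a point on the top face of the base plate, 12 mm above the bench; bottle axis over it within about 6 mm. The V block (45 degree faces open towards the jaw) seats the bottle 17 to 25 mm farther along clamp x: a set screw puts it up to 8 mm differently each time, which is not measured. The closing jaw slides the bottle into the V, then squeezes it.
- jaw_pad: black rubber pad on the jaw, 8 x 52 x 50 mm; origin at the centre of the face that meets the bottle, 20 mm ahead of the jaw's front face while not pressed. It is sprung, 4 N per mm: once the bottle is seated in the V the clamping force grows by 4 N for each mm that the jaw goes on.
- trigger (a joint): angle of the orange trigger: 0 = released (leaning 0.18 rad towards the jaw), 0.36 = fully squeezed against a hard stop (leaning 0.18 rad towards the handle); do not push on against the stop. A spring returns it. Squeezing drives the jaw 30 mm per rad less about 2 mm lost at the start, so 8 to 9 mm in a full stroke; on the return the pawl slips and the jaw stays.
- trigger_grip (a point): front of the round rib (6 mm proud) across the trigger's front face, towards the jaw; 80 mm above its pivot, 185 mm above the bench; in a full stroke it moves 29 mm towards the handle and rises 4 mm. Trigger 26 mm wide, 12 mm thick, free from 118 to 200 mm above the bench. Push level with closed fingertips, or squeeze it against the handle between two fingers.
- trigger_pivot (a point): pivot of the trigger, fixed in the clamp, axis along clamp y. Pushing the trigger level at its rib takes 10 to 12 N while the jaw runs free or slides the bottle; once the bottle is seated it takes about a third of a newton more for each newton of clamping force: about 15 N at 12 N, 18 N at 20 N, 21 N at 30 N (slow forward push; a knock reads more, backing off reads less).
- handle_grip (a point): middle of the back face of the fixed upright black handle, 185 mm above the bench. Handle 14 mm thick, 30 mm wide, 212 mm high, behind the trigger; over handle back and trigger rib it measures 68 mm when released, 39 mm when squeezed.
- timer: white timer 38 x 64 x 62 mm, loose bystander
- cylinder_50: glass measuring cylinder, 158 mm tall, loose bystander
- wash_bottle: wash bottle with red cap, 186 mm tall, loose bystander
- jaw: sliding jaw, a blue block 22 x 56 x 58 mm; origin at the centre of its front face, 45 mm above the bench, at clamp x 0.004 (wide open) to 0.089. A friction brake (24 N) holds it where it is left, so the clamping force stays when the trigger goes back.

How it is judged:
By the outcome, as a careful person would: the job done as asked, in the order asked, and still so for the second after the job is handed in, with the robot touching nothing.
It also fails if it takes over 72 s, if anything falls off the work surface, if the arm or the gripper's body presses on something with over 40 N, if the wrist force passes 120 N, or if a joint passes its speed limit or range.

## Robot

A 6-joint arm with a two-finger parallel gripper is mounted at the origin on a cart in front of the work surface, level with it; the furniture and walls round the work are solid. World frame = base frame: x ahead of the robot, y to its left, z up, the work surface at z = 0. Lengths are in m, angles in rad, forces in N, time in s.
With the tool pointing down it reaches from about 0.225 to 0.875 m from the base axis. Payload 3.4 kg.
Tool frame: the origin (TCP) lies on the centre line of the jaws, within the pads' length; the fingertips stand 11 mm ahead of it and the grasp point (between the pads) lies 8 mm behind it; z points along the fingers, y is the direction in which the jaws open and shut (so a half turn about z gives the same grasp; the last joint's range is limited). The gripper opens to 85 mm and grips with 20 to 120 N. Pads are 22 mm wide; open, the fingers measure 114 mm over their backs; the gripper's body (76 mm by 85 mm) begins 54 mm behind the grasp point. The pads swing forward as they close: fully open they stand 13 mm farther back than shut.
Start: joints at [1.101, 0.276, 1.505, -0, 1.361, -0.121], TCP at [0.197, 0.54, 0.242] pointing down, gripper open.
Joint ranges: [-2.89, 2.89], [-0.75, 2.08], [0.22, 2.7], [-1.18, 4.32], [0.11, 2.71], [-2.7, 2.7]. Speed limits (rad/s): [2.57, 2.57, 3.14, 3.14, 3.14, 3.14].

## Interface

Orientations are given as a unit quaternion [x, y, z, w].
In Python, from plant import ctrl, imaging, ticket gives the robot as it stands. The module is installed in compiled form; this text tells all that it offers.
- The arm moves only by the tool servo_tool, never from a script. Its arguments are lists of equal length, an entry for each row: "hand": the finger opening in cm, from 0 to 8.54; "travel": the shift along the tool's x, y, z in cm, a list of three; "turn": the turn, a rotation vector about the tool's x, y, z in degrees, a list of three. A call has 1 to 8 rows; each row is the pose to reach, as a shift and turn from the pose commanded when the call began, along the tool's axes at that moment; what a row does not reach only later rows make up. A row lasts 1/8 s, in which the tool goes at most 62.5 mm and 10.7 degrees, less where a joint would pass 70% of its speed; a pose out of reach is approached as far as the arm can. A call with a gripper value outside its range is refused whole. The fingers move at their own pace and stop on an object; "newtons" is the grip in N (left out, the last holds). Time passes only in rows, so rows that repeat a pose let the fingers close. It gives the time, the measured TCP pose, the force and the opening at its end, in the units of the state.
- ctrl.get_obs(): the state, without advancing time (a new reading comes with each control period).
- imaging.grab_frame(name): name is "scene" or "side" or "wrist"; returns a dict with "pixels" (480x640x3 uint8, blue, green, red), "depth" (480x640 float32, m along the optical axis (not along the pixel's ray), 0 where there is no reading), "camera_matrix" (3x3 intrinsics, pixels), "dist_coeffs" ([k1, k2, p1, p2, k3] as OpenCV has them; the pictures are not rectified), "T" (4x4, takes a point from camera to world coordinates). Camera axes: x right, y up, looking along -z (the intrinsics and any distortion apply to the point x, -y, -z); pixel columns grow to the right and rows downward; lengths in m; the calibration is good to about 2 mm. A picture is of the moment at which its call begins.
- ticket.close_job(): hands the job in, once; it reports no verdict.
Trained networks look in a picture, given as the dict that the camera call returned (one of the last four; its "shot" number tells which), for a name from the list of things; names that differ only in an ending like _2 or _b are one class to them, and where a whole thing is asked for, a point or a joint stands for the part that bears it (a point fixed in the world has none). Each returns a list of dicts, best first, with "p" (0 to 1); they miss things now and then, are a little off and sometimes report something else, mostly with a low value. They report only what shows in the picture. A call takes as long as a camera call.
- imaging.look_for(picture, name): "at" ([row, column] in pixels, amid what is visible of it).
- imaging.mark_of(picture, name): "at" ([row, column] in pixels: a listed point, or the origin of a listed thing).
The state is a dict: "clock": time; "joint_pos": joint angles; "dq": joint speeds; "tau": joint torques, N m; "ee_pos": TCP position; "tcp_rot": TCP orientation; "force": force on the tool from outside, world axes, zero at the start; "wrist_torque": the same for the moment, N m; "opening": finger opening in m.
Only numpy, scipy, OpenCV 4.12 (cv2) and the standard library are available. Lean on these libraries where they do the work, as an engineer would, in place of code of your own. Each camera call takes 0.05 s, during which the arm holds its last target. There are 200 camera calls.

## Working session

There is one attempt and no reset: what is moved stays moved. The work goes in short steps, Python scripts to look and compute and a tool call to move; the robot and the scene stay as the last step left them, time stands still between calls to the robot, and variables do not carry over. Pictures are saved under pics/ and viewed, about 8 in all and at most 12, crops included, and the job is handed in when it is done.

Besides the shell and the picture viewer there is one more tool, called after "Request:" as name(argument=value, ...) on one line, values as JSON. servo_tool: Moves the arm, as the interface text tells. Its arguments: {"type":"object","properties":{"hand":{"type":"array"},"travel":{"type":"array"},"turn":{"type":"array"},"newtons":{"type":"number"}},"required":["hand","travel","turn"]}

```bash
mkdir -p pics
cat > h.py <<'E'
import numpy as np, cv2
from plant import ctrl, imaging, ticket
from scipy.spatial.transform import Rotation as R
def ray(p,rc):
    u=cv2.undistortPoints(np.array([[[rc[1],rc[0]]]],float),np.array(p["camera_matrix"]),np.array(p["dist_coeffs"]))[0,0]
    d=np.array([u[0],-u[1],-1.]); T=np.array(p["T"]); return T[:3,3],T[:3,:3]@d
def tri(rays):
    A=np.zeros((3,3));b=np.zeros(3)
    for o,d in rays:
        d=d/np.linalg.norm(d);M=np.eye(3)-np.outer(d,d);A+=M;b+=M@o
    x=np.linalg.solve(A,b)
    return x,[np.linalg.norm(np.cross(x-o,d/np.linalg.norm(d))) for o,d in rays]
def atz(p,rc,z):
    o,d=ray(p,rc); return o+d*(z-o[2])/d[2]
def dep(p,rc):
    r,c=int(round(rc[0])),int(round(rc[1])); w=p["depth"][max(0,r-2):r+3,max(0,c-2):c+3]; w=w[w>0]
    if len(w)==0: return None
    o,d=ray(p,rc); return o+d*np.median(w)
E
python3 - <<'E'
from h import *
np.set_printoptions(precision=4,suppress=True)
P={n:imaging.grab_frame(n) for n in("scene","side","wrist")}
for n,p in P.items(): cv2.imwrite(f"pics/a_{n}.png",p["pixels"])
s=ctrl.get_obs();print(s)
for k in["bottle_mid","bottle","clamp","bay","jaw_pad","jaw","trigger_grip","trigger_pivot","handle_grip","timer","cylinder_50","wash_bottle"]:
    rs=[]
    for n,p in P.items():
        m=imaging.mark_of(p,k)
        if m:
            print(k,n,np.round(m[0]["at"]),round(m[0]["p"],2),dep(p,m[0]["at"]))
            if m[0]["p"]>.4: rs.append(ray(p,m[0]["at"]))
    if len(rs)>1: print("   TRI",*tri(rs))
E
```

```text
{'clock': 0.15, 'joint_pos': array([ 1.101 ,  0.2764,  1.5058, -0.    ,  1.3607, -0.121 ]), 'dq': array([-0.0004, -0.0026, -0.0063, -0.0025, -0.0007, -0.0027]), 'tau': array([  0.0012, -41.7147, -24.6033,  -0.0001,   0.0077,   0.    ]), 'ee_pos': array([0.1964, 0.54  , 0.2417]), 'tcp_rot': array([ 0.1735,  0.9848, -0.0007, -0.0002]), 'force': array([ 0.0884, -0.1855, -0.955 ]), 'wrist_torque': array([-0.014 ,  0.0486,  0.0027]), 'opening': 0.08495613016421542}
bottle_mid scene [242. 304.] 0.73 [ 0.4965 -0.0801  0.1982]
bottle_mid side [186. 270.] 0.95 [0.4925 0.3429 0.0871]
   TRI [ 0.4197 -0.1543  0.3494] [np.float64(0.06290637960295736), np.float64(0.0629063796029574)]
bottle scene [229. 206.] 0.95 [0.4881 0.3434 0.0212]
bottle side [247. 298.] 0.67 [ 0.4955 -0.0828  0.192 ]
   TRI [ 0.5367  0.336  -0.0706] [np.float64(0.08258506478725426), np.float64(0.08258506478725422)]
clamp scene [296. 290.] 0.88 [ 0.4759 -0.0533  0.0362]
clamp side [281. 295.] 0.62 [ 0.4787 -0.1218  0.1181]
   TRI [ 0.4941 -0.0282  0.016 ] [np.float64(0.005686008431048341), np.float64(0.005686008431048406)]
b
[... 1234 characters left out ...]
360023231558), np.float64(0.004573360023231621)]
timer scene [367. 424.] 0.75 [ 0.5544 -0.3913  0.0222]
timer side [187. 270.] 0.74 [0.4909 0.3434 0.0848]
   TRI [ 0.3073 -0.5156  0.5346] [np.float64(0.1403485116554384), np.float64(0.1403485116554384)]
cylinder_50 scene [353. 454.] 0.6 [ 0.6421 -0.4065  0.0131]
cylinder_50 side [396. 398.] 0.81 [ 0.6446 -0.4149  0.0117]
   TRI [ 0.6489 -0.4059  0.0029] [np.float64(0.0034405264027422087), np.float64(0.0034405264027422594)]
wash_bottle scene [330. 420.] 0.96 [ 0.6404 -0.3151  0.0147]
wash_bottle side [357. 387.] 0.57 [ 0.6453 -0.3307  0.0404]
   TRI [ 0.6589 -0.3031 -0.0038] [np.float64(0.0023114448884574367), np.float64(0.002311444888457632)]
```

View pics/a_scene.png

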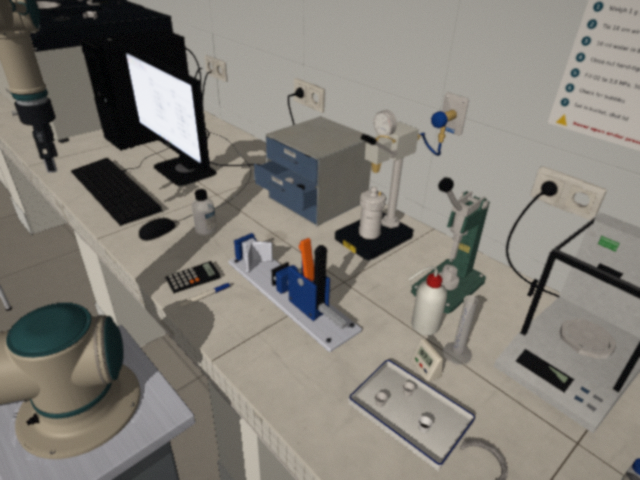

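View pics/a_side.png

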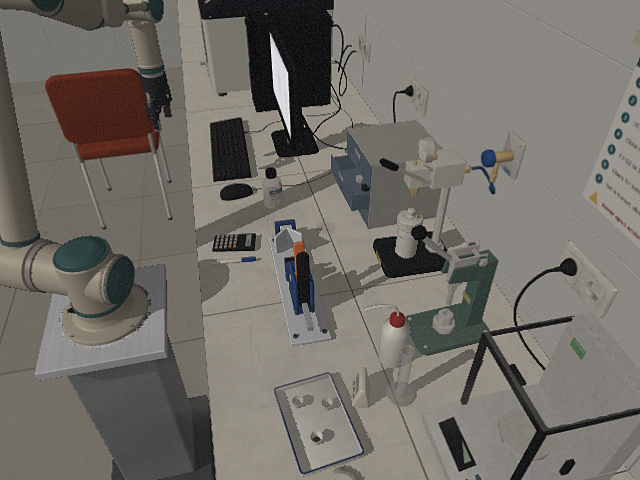

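The scene view shows the bottle upright at about (215,205) px, with the clamp running along world +y: V block at (248,250) and trigger at (255,306). In the side view the bottle is at (186,270) and the clamp plate runs from (225,285) to (335,305). I'll compute the bottle position more precisely next.

Run:
```python
from h import *
np.set_printoptions(precision=4,suppress=True)
P={n:imaging.grab_frame(n) for n in("scene","side","wrist")}
S=ctrl.get_obs();Rt=R.from_quat(S["tcp_rot"]);T=np.array(P["wrist"]["T"])
print("cam in tool",Rt.inv().apply(T[:3,3]-S["ee_pos"]),"\n",Rt.as_matrix().T@T[:3,:3],P["wrist"]["camera_matrix"])
print("tool\n",Rt.as_matrix())
for n in P:
  p=P[n];print(n,"cam",np.array(p["T"])[:3,3])
  for k,z in(("bottle",0),("bottle_mid",.065)):
    for m in imaging.mark_of(p,k)[:3]: print(k,n,np.round(m["at"]),round(m["p"],2),atz(p,m["at"],z))
# cap: manual
r=[ray(P["scene"],(194,200)),ray(P["side"],(172,270))];print("cap tri",*tri(r))
# bottle points from depth
for n,(r0,r1,c0,c1) in {"scene":(185,240,190,218),"side":(165,210,258,284)}.items():
  p=P[n];pts=[]
  for i in range(r0,r1):
    for j in range(c0,c1):
      if p["depth"][i,j]>0:
        o,d=ray(p,(i,j));pts.append(o+d*p["depth"][i,j])
  q=np.array(pts);q=q[(q[:,2]>.02)&(q[:,2]<.15)&(abs(q[:,1]-.35)<.08)];b=q[q[:,2]<.09];c=q[q[:,2]>.11]
  for w in(b,c):
    if len(w): print(n,len(w),w.min(0),w.max(0),np.median(w,0))
# clamp outline: plate points z 8..16mm
p=P["scene"];pts=[]
for i in range(220,350):
  for j in range(220,365):
    if p["depth"][i,j]>0:
      o,d=ray(p,(i,j));pts.append(o+d*p["depth"][i,j])
q=np.array(pts,np.float32);q=q[(q[:,2]>.007)&(q[:,2]<.017)&(abs(q[:,0]-.5)<.07)]
print(len(q),cv2.minAreaRect(q[:,:2].copy()))
```

```text
cam in tool [ 0.0728 -0.0006 -0.1305] 
 [[-0.0006  0.9562  0.2927]
 [ 1.      0.0004  0.0006]
 [ 0.0005  0.2927 -0.9562]] [[330.8766   0.     324.8928]
 [  0.     330.8766 234.0621]
 [  0.       0.       1.    ]]
tool
 [[-0.9398  0.3418  0.0001]
 [ 0.3418  0.9398  0.0001]
 [-0.      0.0001 -1.    ]]
scene cam [-0.0741 -0.7233  0.8036]
bottle scene [279. 311.] 0.26 [ 0.5863 -0.0059  0.    ]
bottle_mid scene [212. 200.] 0.86 [0.4925 0.3717 0.065 ]
side cam [ 0.3368 -0.9723  0.9734]
bottle side [201. 272.] 0.97 [ 0.5009  0.3862 -0.    ]
bottle side [284. 298.] 0.72 [ 0.5043 -0.0177  0.    ]
bottle_mid side [187. 272.] 0.79 [0.5015 0.3686 0.065 ]
bottle_mid side [201. 271.] 0.62 [0.4851 0.295  0.065 ]
wrist cam [0.1279 0.5647 0.3729]
cap tri [0.4977 0.3669 0.1238] [np.float64(0.00015147188321277055), np.float64(0.00015147188321280012)]
scene 490 [0.4689 0.3347 0.02  ] [0.532  0.3894 0.09  ] [0.4885 0.3465 0.0572]
scene 119 [0.4838 0.3516 0.1104] [0.5189 0.3858 0.1325] [0.4977 0.3634 0.1259]
side 372 [0.4681 0.3335 0.0202] [0.5315 0.3818 0.0896] [0.4962 0.3469 0.0569]
side 105 [0.4819 0.3529 0.1104] [0.5163 0.3904 0.1333] [0.4983 0.3641 0.1257]
2595 ((0.501887857913971, -0.019627541303634644), (0.4104468822479248, 0.10330088436603546), 88.52606964111328)
```

Request:
servo_tool(hand=[8.5,8.5,8.5,8.5,8.5,8.5,8.5,8.5], travel=[[-4.3,-0.7,0],[-8.6,-1.4,0],[-12.9,-2.1,0],[-17.2,-2.8,0],[-21.5,-3.6,0],[-25.8,-4.3,0],[-30,-5,0],[-34.3,-5.7,0]], turn=[[0,0,9],[0,0,18],[0,0,27],[0,0,36],[0,0,45],[0,0,54],[0,0,63],[0,0,70]])

```text
clock: 3.4
ee_pos: [0.5006, 0.3689, 0.2424]
tcp_rot: [0.709, 0.706, 0.0, -0.0]
force: [0.9, 0.3, 0.4]
opening: 0.0851
```

Request:
servo_tool(hand=[8.5], travel=[[0,0,0]], turn=[[0,0,0]])

```text
clock: 3.52
ee_pos: [0.5021, 0.3679, 0.2418]
tcp_rot: [0.708, 0.706, 0.0, 0.001]
force: [-0.4, 0.2, 0.7]
opening: 0.0849
```

Run:
```python
from h import *
np.set_printoptions(precision=4,suppress=True)
p=imaging.grab_frame("wrist");S=ctrl.get_obs();print(S["clock"],S["ee_pos"],S["tcp_rot"],S["force"])
cv2.imwrite("pics/b.png",p["pixels"])
for k,z in(("bottle_mid",.065),("bottle",0)):
  for m in imaging.mark_of(p,k)[:2]: print(k,m,atz(p,m["at"],z))
pts=[]
for i in range(0,480,2):
  for j in range(0,640,2):
    if p["depth"][i,j]>0:
      o,d=ray(p,(i,j));pts.append(o+d*p["depth"][i,j])
q=np.array(pts);c=q[(abs(q[:,2]-.13)<.004)&(np.hypot(q[:,0]-.5,q[:,1]-.37)<.05)]
print(len(c),c.min(0),c.max(0),c.mean(0))
```

```text
3.575 [0.5003 0.3689 0.2419] [ 0.7076  0.7066 -0.0003 -0.0003] [-0.6047 -0.0694 -0.4123]
bottle {'at': [199.4, 324.9], 'p': 0.97} [0.5039 0.3685 0.    ]
355 [0.4875 0.3561 0.1263] [0.52   0.3887 0.1306] [0.5031 0.3732 0.1284]
```

View pics/b.png

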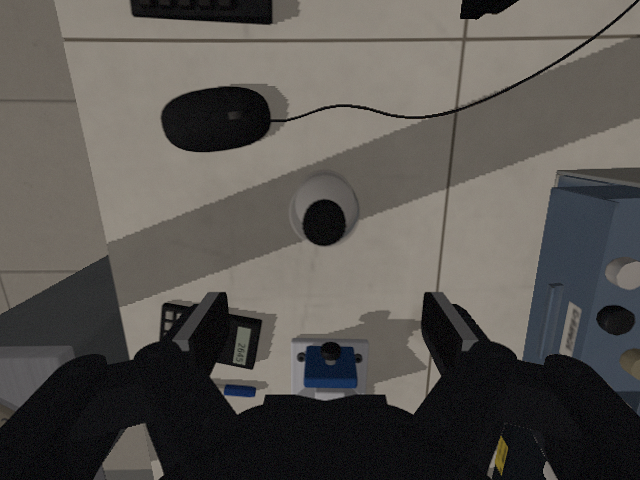

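The wrist view shows the cap centred at about (222,323) px, between and ahead of the open fingers. The V block is at (370,330). The path is clear, so I'll descend and grasp the cap.

Request:
servo_tool(hand=[8.5,8.5,8.5,8.5,3,3,3,3], travel=[[0.2,0.3,4],[0.2,0.3,8],[0.2,0.3,11],[0.2,0.3,12.4],[0.2,0.3,12.4],[0.2,0.3,12.4],[0.2,0.3,12.4],[0.2,0.3,12.4]], turn=[[0,0,0],[0,0,0],[0,0,0],[0,0,0],[0,0,0],[0,0,0],[0,0,0],[0,0,0]], newtons=40)

```text
clock: 4.68
ee_pos: [0.5029, 0.3722, 0.1201]
tcp_rot: [0.707, 0.707, 0.001, 0.0]
force: [-1.8, -0.3, 6.6]
opening: 0.0323
```

Request:
servo_tool(hand=[3,3,3,3], travel=[[0,0,0],[0,0,0],[0,0,0],[0,0,-1]], turn=[[0,0,0],[0,0,0],[0,0,0],[0,0,0]])

```text
clock: 5.18
ee_pos: [0.5017, 0.3711, 0.1279]
tcp_rot: [0.707, 0.707, -0.001, -0.0]
force: [-0.3, 0.4, -2.9]
opening: 0.032
```

Request:
servo_tool(hand=[3,3,3,3,3,3,3,3], travel=[[0,0,-5],[0,-2,-10],[-3,-4,-14],[-8,-6,-15],[-13,-8,-15],[-18,-10,-15],[-23,-12,-15],[-28,-13,-15]], turn=[[0,0,0],[0,0,0],[0,0,0],[0,0,0],[0,0,0],[0,0,0],[0,0,0],[0,0,0]])

```text
clock: 6.18
ee_pos: [0.3707, 0.09, 0.2783]
tcp_rot: [0.707, 0.708, -0.0, 0.0]
force: [0.7, -1.3, -3.7]
opening: 0.0321
```

Request:
servo_tool(hand=[3,3,3,3], travel=[[-4,0,0],[-7,0,0],[-9,0,0],[-9,0,0]], turn=[[0,0,0],[0,0,0],[0,0,0],[0,0,0]])

```text
clock: 6.68
ee_pos: [0.3722, 0.0006, 0.2783]
tcp_rot: [0.708, 0.706, -0.0, -0.0]
force: [-0.6, 0.8, -3.6]
opening: 0.032
```

Run:
```python
from h import *
np.set_printoptions(precision=4,suppress=True)
p=imaging.grab_frame("wrist");S=ctrl.get_obs();print(S["clock"],S["ee_pos"],S["tcp_rot"],S["force"],S["opening"])
cv2.imwrite("pics/c.png",p["pixels"])
for k,z in(("bay",.012),("clamp",0),("jaw_pad",.045),("jaw",.045),("trigger_grip",.185),("trigger_pivot",.105),("handle_grip",.185)):
  for m in imaging.mark_of(p,k)[:1]: print(k,np.round(m["at"]),round(m["p"],2),atz(p,m["at"],z),dep(p,m["at"]))
pts=[]
for i in range(0,480,2):
  for j in range(0,640,2):
    if p["depth"][i,j]>0:
      o,d=ray(p,(i,j));pts.append(o+d*p["depth"][i,j])
q=np.array(pts);np.save("q.npy",q)
for n,a,b in(("plate",.008,.016),("jaws",.069,.079),("top",.112,.122),("trig",.185,.205)):
  w=q[(q[:,2]>a)&(q[:,2]<b)&(abs(q[:,0]-.5)<.07)&(abs(q[:,1])<.25)].astype(np.float32)
  if len(w)>5: print(n,len(w),w.min(0),w.max(0),cv2.minAreaRect(w[:,:2].copy()))
```

```text
6.725 [0.3721 0.0015 0.2783] [ 0.7077  0.7065  0.0002 -0.0004] [-0.3915  0.808  -4.1281] 0.0320497256785308
bay [135. 444.] 0.68 [0.5102 0.0705 0.012 ] [0.5104 0.0705 0.0112]
clamp [206. 430.] 0.73 [ 0.5061 -0.015   0.    ] [0.4827 0.0007 0.0721]
jaw_pad [182. 443.] 0.67 [0.5026 0.0213 0.045 ] [0.5002 0.0222 0.0517]
jaw [199. 442.] 0.76 [0.5036 0.0029 0.045 ] [0.5039 0.0027 0.0442]
trigger_grip [323. 489.] 0.62 [ 0.4993 -0.0659  0.185 ] [ 0.5002 -0.0669  0.1833]
trigger_pivot [303. 449.] 0.8 [ 0.5005 -0.0928  0.105 ] [ 0.4939 -0.0842  0.1207]
handle_grip [395. 479.] 0.75 [ 0.4996 -0.1333  0.185 ] [ 0.4921 -0.1209  0.1985]
plate 3364 [ 0.4508 -0.1894  0.008 ] [0.5577 0.1857 0.016 ] ((0.5037031769752502, -0.002389758825302124), (0.37414151430130005, 0.10016535967588425), 88.24616241455078)
jaws 992 [ 0.4669 -0.133   0.069 ] [0.548 0.183 0.079] ((0.5105037093162537, 0.025625810027122498), (0.0808974876999855, 0.31456711888313293), 2.0997471809387207)
top 358 [ 0.4741 -0.1265  0.1121] [ 0.5282 -0.0441  0.1212] ((0.5008223056793213, -0.084543377161026), (0.05389685556292534, 0.08219260722398758), 2.0862882137298584)
trig 253 [ 0.4888 -0.1225  0.185 ] [ 0.515  -0.0671  0.2046] ((0.5005475282669067, -0.09499551355838776), (0.05542128160595894, 0.025772584602236748), 86.5662841796875)
```

View pics/c.png

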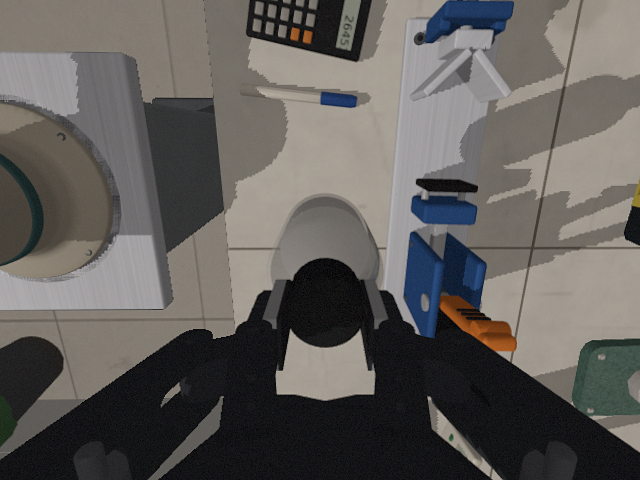

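The view shows the clamp on the right: jaw pad at (185,447), jaw block (207,443), trigger (322,480), and V block faces at (45–100, 412–510). The bottle hangs straight in the gripper. Next I'll get a height profile for the V, the pad and the housing.

Run:
```python
import numpy as np
np.set_printoptions(precision=4,suppress=True)
q=np.load("q.npy")
w=q[(q[:,2]>.04)&(q[:,2]<.08)&(abs(q[:,0]-.5)<.06)&(q[:,1]>-.05)&(q[:,1]<.2)]
for y in np.arange(-.05,.2,.004):
  s=w[(w[:,1]>=y)&(w[:,1]<y+.004)]
  t=s[s[:,2]>s[:,2].max()-.006] if len(s) else s
  if len(t): print(round(y+.002,3),len(t),"x",t[:,0].min(),t[:,0].max(),"z",t[:,2].max())
w=q[(q[:,2]>.14)&(abs(q[:,0]-.5)<.03)&(q[:,1]>-.15)&(q[:,1]<0)]
for z in np.arange(.14,.22,.008):
  s=w[abs(w[:,2]-z)<.004]
  if len(s): print("z",round(z,3),"y",s[:,1].min(),s[:,1].max(),"x",s[:,0].min(),s[:,0].max())
```

```text
-0.048 5 x 0.47851579655275267 0.5189372824231667 z 0.0789532508762707
-0.044 8 x 0.47970196962610556 0.5242978981704707 z 0.07805192735573674
-0.04 13 x 0.4969063565629503 0.510373012839044 z 0.05205736289778384
-0.036 8 x 0.49678800549995483 0.5102637775784629 z 0.051749213973193986
-0.032 13 x 0.49696318908589576 0.5100842506856167 z 0.05228682541530899
-0.028 14 x 0.49693475432681833 0.5093598656066504 z 0.052107297420045995
-0.02 25 x 0.48038094914388985 0.5309881125554674 z 0.07403234931566527
-0.016 41 x 0.4761131959999173 0.5294413355331005 z 0.07458935635241803
-0.012 39 x 0.4772833382607624 0.5295921479576133 z 0.07492625803358688
-0.008 50 x 0.4770981475835012 0.5286057357289692 z 0.07484082142945758
-0.004 53 x 0.4769748059166772 0.5308503619733723 z 0.07426989617523938
0.0 54 x 0.4773460580670774 0.5306104791465998 z 0.07416044548619533
0.004 23 x 0.48072494403990296 0.5264386118197154 z 0.07105009294373721
0.008 16 x 0.4812851596572576 0.5267686281048722 z 0.04815022091514631
0.012 6 x 0.4813064285505585 0.48715973896337206 z 0.04852367771005306
0.016 35 x 0.48012300339
[... 1940 characters left out ...]
803265835465523 x 0.48868312268501546 0.5102132494446647
z 0.156 y -0.08861730554884559 -0.07672794465294444 x 0.48876204211602614 0.5113285751716101
z 0.164 y -0.0875956269319659 -0.07445471204399268 x 0.48879829278881204 0.5114935337559798
z 0.172 y -0.08142715348073898 -0.07558869032073501 x 0.48844113219147 0.49261804237763207
z 0.18 y -0.07878177486571164 -0.06672886896222624 x 0.48865916173946544 0.5144456385726417
z 0.188 y -0.12213297062582587 -0.06710632447776868 x 0.48877054845874146 0.5149636312897059
z 0.196 y -0.12246665924494263 -0.07007044304437868 x 0.488950092817152 0.5140778523232508
z 0.204 y -0.12217967391796089 -0.0740378618061305 x 0.49169795963959817 0.5098901089142458
```

Request:
servo_tool(hand=[3,3,3,3,3], travel=[[4,3,0],[7.1,7,0],[7.1,11,0],[7.1,13.4,0],[7.1,13.4,0]], turn=[[0,0,0],[0,0,0],[0,0,0],[0,0,0],[0,0,0]])

```text
clock: 7.7
ee_pos: [0.5081, 0.0731, 0.2776]
tcp_rot: [0.707, 0.707, -0.0, -0.0]
force: [-0.3, -0.1, -3.8]
opening: 0.0318
```

Run:
```python
from h import *
np.set_printoptions(precision=4,suppress=True)
q=np.load("q.npy");c=q[(q[:,2]>.285)&(np.hypot(q[:,0]-.372,q[:,1]-.0)<.03)]
print("cap then (tcp .3721,.0015)",len(c),c.min(0),c.max(0))
p=imaging.grab_frame("wrist");S=ctrl.get_obs();print(S["clock"],S["ee_pos"],S["tcp_rot"],S["force"],S["opening"])
cv2.imwrite("pics/d.png",p["pixels"])
for k,z in(("bay",.012),):
  for m in imaging.mark_of(p,k)[:1]: print(k,np.round(m["at"]),round(m["p"],2),atz(p,m["at"],z))
for n in("scene","side"):
  p=imaging.grab_frame(n)
  for m in imaging.mark_of(p,"bay")[:1]: print(n,np.round(m["at"]),round(m["p"],2),atz(p,m["at"],.012))
  for m in imaging.mark_of(p,"bottle")[:1]: print(n,np.round(m["at"]),round(m["p"],2),atz(p,m["at"],S["ee_pos"][2]-.118))
```

```text
cap then (tcp .3721,.0015) 8319 [ 0.342  -0.0144  0.285 ] [0.4014 0.0209 0.3685]
7.75 [0.5064 0.073  0.2776] [ 0.7068  0.7074 -0.0007 -0.0008] [-0.4554  0.4351 -3.2483] 0.03189215530245294
bay [195. 323.] 0.67 [0.5074 0.0743 0.012 ]
scene [272. 265.] 0.92 [0.5033 0.0796 0.012 ]
scene [225. 265.] 0.92 [0.507  0.077  0.1596]
side [261. 290.] 0.94 [0.4999 0.0658 0.012 ]
side [217. 287.] 0.93 [0.5    0.0813 0.1596]
```

Request:
servo_tool(hand=[3,3,3,3,3,3], travel=[[-0.1,0,4],[-0.1,0,8],[-0.1,0,12],[-0.1,0,13.8],[-0.1,0,14.3],[-0.1,0,14.3]], turn=[[0,0,0],[0,0,0],[0,0,0],[0,0,0],[0,0,0],[0,0,0]])

```text
clock: 8.85
ee_pos: [0.5069, 0.0716, 0.1359]
tcp_rot: [0.707, 0.707, 0.0, 0.0]
force: [-0.2, -0.3, -2.0]
opening: 0.032
```

Request:
servo_tool(hand=[3,3,3], travel=[[0,0,0.2],[0,0,0.3],[0,0,0.3]], turn=[[0,0,0],[0,0,0],[0,0,0]])

```text
clock: 9.22
ee_pos: [0.5066, 0.0716, 0.1326]
tcp_rot: [0.707, 0.707, 0.0, 0.0]
force: [0.2, 0.1, -2.9]
opening: 0.0319
```

Request:
servo_tool(hand=[3,3,3], travel=[[0,0,0.1],[0,0,0.15],[0,0,0.15]], turn=[[0,0,0],[0,0,0],[0,0,0]])

```text
clock: 9.6
ee_pos: [0.5069, 0.0713, 0.1323]
tcp_rot: [0.707, 0.707, 0.0, 0.001]
force: [-1.2, -1.3, 6.4]
opening: 0.032
```

The bottle has touched down (+6 N), so I'll release it and retreat up.

Request:
servo_tool(hand=[5,7,8.5,8.5,8.5,8.5,8.5,8.5], travel=[[0,0,-0.1],[0,0,-0.1],[0,0,-0.1],[0,0,-0.1],[0,0,-3],[0,0,-8],[0,0,-13],[0,0,-13]], turn=[[0,0,0],[0,0,0],[0,0,0],[0,0,0],[0,0,0],[0,0,0],[0,0,0],[0,0,0]])

```text
clock: 10.6
ee_pos: [0.509, 0.0717, 0.2651]
tcp_rot: [0.707, 0.707, 0.003, 0.003]
force: [-0.1, 0.1, -0.6]
opening: 0.0851
```

```bash
cat > look.py <<'E'
from h import *
import sys
np.set_printoptions(precision=4,suppress=True)
p=imaging.grab_frame("wrist");S=ctrl.get_obs();print(S["clock"],S["ee_pos"],S["tcp_rot"],S["force"],S["opening"])
cv2.imwrite(f"pics/{sys.argv[1]}.png",p["pixels"])
pts=[]
for i in range(0,480,2):
  for j in range(0,640,2):
    if p["depth"][i,j]>0:
      o,d=ray(p,(i,j));pts.append(o+d*p["depth"][i,j])
q=np.array(pts);np.save("q.npy",q)
c=q[(abs(q[:,2]-.142)<.005)&(abs(q[:,0]-.506)<.03)&(q[:,1]>.03)&(q[:,1]<.13)]
if len(c): print("cap",len(c),c.min(0),c.max(0),c.mean(0))
c=q[(q[:,2]>.055)&(q[:,2]<.075)&(abs(q[:,0]-.505)<.02)&(q[:,1]>-.04)&(q[:,1]<.06)]
if len(c): print("jaw/pad y", np.histogram(c[:,1],np.arange(-.04,.061,.005))[0], c[:,1].max())
E
python3 look.py e
```

```text
10.65 [0.5074 0.0716 0.2625] [0.707  0.7072 0.0015 0.0014] [-1.1626 -0.4644 -0.6569] 0.08491467373297346
cap 331 [0.4916 0.0543 0.137 ] [0.5239 0.0881 0.1421] [0.5072 0.0718 0.1403]
jaw/pad y [ 0  0  0  0 21 38 43 50 74  0  3 38 57  0  0  0  0  0  0  0] 0.02292815744391448
```

View pics/e.png

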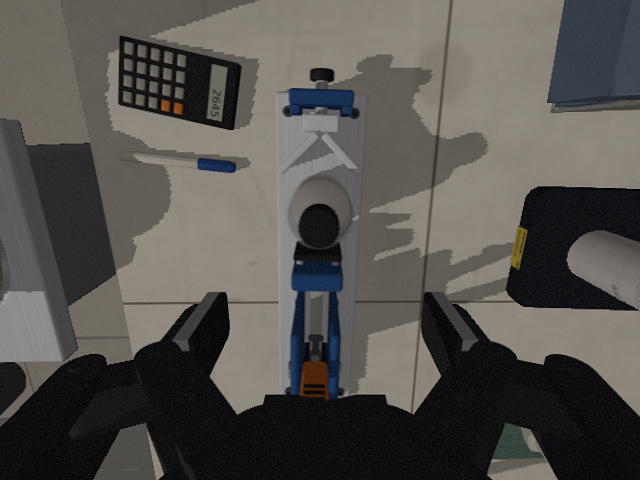

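The bottle stands upright in the bay, with the cap at (225,320) px, and no finger is touching it. Next I'll close the fingers and go to just ahead of the trigger rib.

Request:
servo_tool(hand=[0,0,0,0,0,0,0,0], travel=[[-3,-0.6,0],[-6,-0.6,0],[-9,-0.6,0],[-10.2,-0.6,0],[-10.2,-0.6,0],[-10.2,-0.6,3],[-10.2,-0.6,6],[-10.2,-0.6,7.5]], turn=[[0,0,0],[0,0,0],[0,0,0],[0,0,0],[0,0,0],[0,0,0],[0,0,0],[0,0,0]], newtons=30)

```text
clock: 11.65
ee_pos: [0.4994, -0.0291, 0.184]
tcp_rot: [0.707, 0.708, -0.001, -0.002]
force: [0.3, 0.7, -0.5]
opening: -0.0001
```

```bash
python3 look.py f
python3 - <<'E'
import numpy as np
np.set_printoptions(precision=4,suppress=True)
q=np.load("q.npy");w=q[(q[:,2]>.12)&(q[:,2]<.21)&(abs(q[:,0]-.5)<.03)&(q[:,1]>-.15)&(q[:,1]<0)]
for z in np.arange(.125,.21,.008):
  s=w[abs(w[:,2]-z)<.004]
  if len(s): print("z",round(z,3),"y",s[:,1].min(),s[:,1].max(),"x",s[:,0].min(),s[:,0].max())
E
```

```text
11.7 [ 0.4988 -0.0291  0.1828] [ 0.7067  0.7075 -0.0012 -0.0024] [-0.3485  0.4331 -1.2997] 0.0001841556764457678
cap 1059 [0.4905 0.0541 0.1371] [0.5234 0.0884 0.1428] [0.507  0.0714 0.1403]
jaw/pad y [  0   0   0   0  77  78  79 109  77   0  10 112  58   0   0   0   0   0
   0   0] 0.023139915257086766
z 0.165 y -0.07568462887559428 -0.0748557845049162 x 0.49933273956633567 0.5024866263469336
z 0.173 y -0.019821576422311 -0.019644702517531157 x 0.49405635041013574 0.5067886617376827
z 0.181 y -0.06814291803718994 -0.0188879677892944 x 0.48736630083809035 0.5136139935597424
z 0.189 y -0.07237289929918177 -0.018757459124995865 x 0.48727122424151603 0.5141797554663831
z 0.197 y -0.023942726470809125 -0.018526500128725698 x 0.48732044521089096 0.5142247920824454
z 0.205 y -0.041603600482491704 -0.018676221823473477 x 0.48741615705572044 0.5143472524160011
```

View pics/f.png

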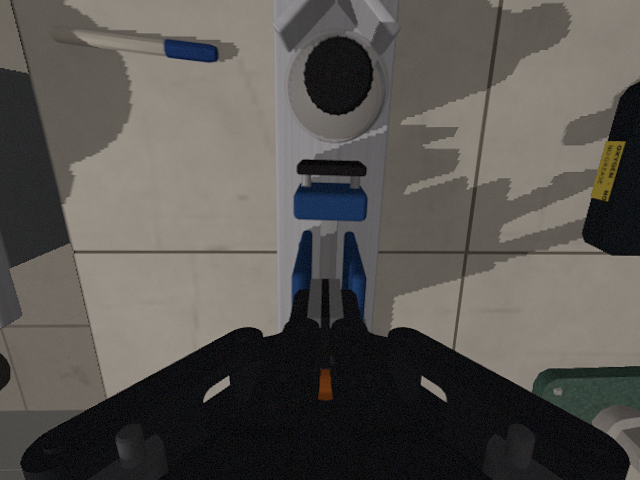

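The closed fingers (280,325) are in front of the trigger (orange seen at 385,325), and the bottle and jaw are ahead. I'll start the first stroke carefully.

Request:
servo_tool(hand=[0,0,0,0,0], travel=[[-1,0.2,-0.2],[-2,0.2,-0.2],[-2.6,0.2,-0.2],[-3,0.2,-0.2],[-3,0.2,-0.2]], turn=[[0,0,0],[0,0,0],[0,0,0],[0,0,0],[0,0,0]])

```text
clock: 12.32
ee_pos: [0.5035, -0.0573, 0.1896]
tcp_rot: [0.708, 0.706, 0.004, -0.001]
force: [0.6, 10.7, 6.7]
opening: 0.0001
```

Request:
servo_tool(hand=[0,0,0,0], travel=[[-0.3,0,0],[-0.6,0,0],[-0.9,0,0],[-1,0,0]], turn=[[0,0,0],[0,0,0],[0,0,0],[0,0,0]])

```text
clock: 12.82
ee_pos: [0.5034, -0.066, 0.1902]
tcp_rot: [0.708, 0.706, 0.005, -0.002]
force: [-1.0, 13.4, 11.3]
opening: -0.0002
```

Request:
servo_tool(hand=[0,0,0,0], travel=[[-0.4,0,-0.1],[-0.8,0,-0.2],[-1.2,0,-0.3],[-1.3,0,-0.3]], turn=[[0,0,0],[0,0,0],[0,0,0],[0,0,0]])

```text
clock: 13.32
ee_pos: [0.5029, -0.0796, 0.1919]
tcp_rot: [0.708, 0.706, 0.004, -0.002]
force: [1.2, 12.2, 5.0]
opening: -0.0
```

Request:
servo_tool(hand=[0,0,0,0], travel=[[1,0,0],[2.2,0,0.3],[3.2,0,0.5],[3.2,0,0.5]], turn=[[0,0,0],[0,0,0],[0,0,0],[0,0,0]])

```text
clock: 13.82
ee_pos: [0.5021, -0.051, 0.1854]
tcp_rot: [0.707, 0.708, -0.001, -0.0]
force: [0.7, -0.5, 0.1]
opening: -0.0002
```

```bash
python3 look.py g
```

```text
13.875 [ 0.5023 -0.0514  0.1856] [ 0.7066  0.7076 -0.0005  0.0001] [ 0.2507  0.2681 -0.3769] -0.00019062514711956215
cap 974 [0.4907 0.0539 0.137 ] [0.5243 0.08   0.1425] [0.5072 0.0684 0.1402]
jaw/pad y [  0   0   0   0   0  27  93  99 109  86  33   0  43 112   9  19   9   2
   0   0] 0.04624187917547762
```

Request:
servo_tool(hand=[0,0,0,0,0], travel=[[-0.7,0,-0.1],[-1.5,0,-0.2],[-2.4,0,-0.4],[-3.2,0,-0.5],[-3.3,0,-0.5]], turn=[[0,0,0],[0,0,0],[0,0,0],[0,0,0],[0,0,0]])

```text
clock: 14.5
ee_pos: [0.5016, -0.081, 0.1905]
tcp_rot: [0.708, 0.706, 0.003, -0.004]
force: [-1.0, 12.0, 1.7]
opening: -0.0003
```

Request:
servo_tool(hand=[0,0,0,0], travel=[[1,0,0.1],[2.2,0,0.3],[3.3,0,0.5],[3.3,0,0.5]], turn=[[0,0,0],[0,0,0],[0,0,0],[0,0,0]])

```text
clock: 15.0
ee_pos: [0.5025, -0.051, 0.1856]
tcp_rot: [0.706, 0.708, -0.0, 0.0]
force: [0.0, 0.1, 0.8]
opening: -0.0002
```

Request:
servo_tool(hand=[0,0,0,0,0], travel=[[-0.7,0,-0.1],[-1.5,0,-0.2],[-2.4,0,-0.4],[-3.2,0,-0.5],[-3.3,0,-0.5]], turn=[[0,0,0],[0,0,0],[0,0,0],[0,0,0],[0,0,0]])

```text
clock: 15.62
ee_pos: [0.5018, -0.081, 0.1906]
tcp_rot: [0.708, 0.706, 0.003, -0.004]
force: [-0.1, 12.2, 2.2]
opening: -0.0005
```

Request:
servo_tool(hand=[0,0,0,0], travel=[[1,0,0.1],[2.2,0,0.3],[3.3,0,0.5],[3.3,0,0.5]], turn=[[0,0,0],[0,0,0],[0,0,0],[0,0,0]])

```text
clock: 16.12
ee_pos: [0.5025, -0.0511, 0.1856]
tcp_rot: [0.706, 0.708, -0.0, 0.0]
force: [-0.9, -0.6, 0.2]
opening: 0.0002
```

```bash
python3 look.py h
```

```text
16.175 [ 0.5026 -0.0515  0.1857] [ 0.7066  0.7076 -0.0003  0.0004] [0.2097 0.6859 0.8929] -0.00013049352058770155
cap 626 [0.4895 0.063  0.137 ] [0.5236 0.0804 0.1425] [0.5066 0.0726 0.1403]
jaw/pad y [  0   0   0   0   0   0   0   0   0  77 112 112  86  62   0  52  96  69
  12   0] 0.054997603352722524
```

Request:
servo_tool(hand=[0,0,0,0,0], travel=[[-0.7,0,-0.1],[-1.5,0,-0.2],[-2.4,0,-0.4],[-3.2,0,-0.5],[-3.3,0,-0.5]], turn=[[0,0,0],[0,0,0],[0,0,0],[0,0,0],[0,0,0]])

```text
clock: 16.8
ee_pos: [0.5018, -0.0809, 0.1906]
tcp_rot: [0.708, 0.706, 0.003, -0.004]
force: [0.1, 12.3, 1.8]
opening: -0.0003
```

Request:
servo_tool(hand=[0,0,0,0], travel=[[1,0,0.1],[2.2,0,0.3],[3.3,0,0.5],[3.3,0,0.5]], turn=[[0,0,0],[0,0,0],[0,0,0],[0,0,0]])

```text
clock: 17.3
ee_pos: [0.5024, -0.051, 0.1856]
tcp_rot: [0.706, 0.708, -0.0, 0.0]
force: [-0.3, -0.6, -0.3]
opening: 0.0
```

Request:
servo_tool(hand=[0,0,0,0], travel=[[-0.7,0,-0.1],[-1.4,0,-0.2],[-2.1,0,-0.3],[-2.2,0,-0.3]], turn=[[0,0,0],[0,0,0],[0,0,0],[0,0,0]])

```text
clock: 17.8
ee_pos: [0.5021, -0.0698, 0.1896]
tcp_rot: [0.708, 0.706, 0.003, -0.003]
force: [-0.6, 13.2, 7.2]
opening: -0.0002
```

Request:
servo_tool(hand=[0,0,0], travel=[[-0.3,0,-0.05],[-0.6,0,-0.1],[-0.6,0,-0.1]], turn=[[0,0,0],[0,0,0],[0,0,0]])

```text
clock: 18.18
ee_pos: [0.502, -0.0758, 0.1902]
tcp_rot: [0.708, 0.706, 0.003, -0.003]
force: [-1.5, 11.4, 4.3]
opening: -0.0
```

```bash
python3 look.py i
```

```text
18.225 [ 0.502  -0.0758  0.1902] [ 0.7077  0.7065  0.0029 -0.0034] [-1.0648 11.8267  5.1289] 0.00034945322880165715
jaw/pad y [  0   0   0   0   0   0   0   0   0   0   0   5 127 111 117 120  38   0
 110 121] 0.059799796483043524
```

Request:
servo_tool(hand=[0,0,0,0], travel=[[-0.2,0,-0.05],[-0.4,0,-0.1],[-0.5,0,-0.1],[-0.5,0,-0.1]], turn=[[0,0,0],[0,0,0],[0,0,0],[0,0,0]])

```text
clock: 18.73
ee_pos: [0.5018, -0.0803, 0.1905]
tcp_rot: [0.708, 0.707, 0.003, -0.004]
force: [-0.1, 13.2, 1.3]
opening: -0.0001
```

Request:
servo_tool(hand=[0,0,0,0], travel=[[1,0,0.1],[2.2,0,0.3],[3.3,0,0.5],[3.3,0,0.5]], turn=[[0,0,0],[0,0,0],[0,0,0],[0,0,0]])

```text
clock: 19.23
ee_pos: [0.5025, -0.0511, 0.1856]
tcp_rot: [0.707, 0.708, -0.0, 0.0]
force: [0.6, 0.8, -0.1]
opening: -0.0
```

Request:
servo_tool(hand=[0,0,0,0], travel=[[-0.7,0,-0.1],[-1.1,0,-0.15],[-1.4,0,-0.2],[-1.4,0,-0.2]], turn=[[0,0,0],[0,0,0],[0,0,0],[0,0,0]])

```text
clock: 19.73
ee_pos: [0.5024, -0.0614, 0.188]
tcp_rot: [0.708, 0.706, 0.004, -0.003]
force: [1.1, 12.8, 2.8]
opening: -0.0002
```

Request:
servo_tool(hand=[0,0,0], travel=[[-0.2,0,-0.03],[-0.4,0,-0.06],[-0.4,0,-0.06]], turn=[[0,0,0],[0,0,0],[0,0,0]])

```text
clock: 20.1
ee_pos: [0.5022, -0.0646, 0.1887]
tcp_rot: [0.708, 0.706, 0.004, -0.004]
force: [0.3, 15.2, 3.2]
opening: 0.0
```

Request:
servo_tool(hand=[0,0,0], travel=[[-0.15,0,-0.02],[-0.3,0,-0.04],[-0.3,0,-0.04]], turn=[[0,0,0],[0,0,0],[0,0,0]])

```text
clock: 20.48
ee_pos: [0.5022, -0.067, 0.1892]
tcp_rot: [0.708, 0.706, 0.004, -0.004]
force: [0.4, 15.9, 5.7]
opening: 0.0003
```

```bash
cat > side.py <<'E'
from h import *
import sys
f=[]
for n in("side","wrist","side","wrist"):
  p=imaging.grab_frame(n);S=ctrl.get_obs();f.append(S["force"])
  if n=="wrist":
    pts=[]
    for i in range(0,480,2):
      for j in range(250,400,2):
        if p["depth"][i,j]>0:
          o,d=ray(p,(i,j));pts.append(o+d*p["depth"][i,j])
    q=np.array(pts);w=q[(q[:,2]>.055)&(q[:,2]<.085)&(abs(q[:,0]-.505)<.024)&(q[:,1]>.0)&(q[:,1]<.1)]
    b=np.histogram(w[:,1],np.arange(.01,.09,.002))[0]
print(S["clock"],S["ee_pos"],np.mean(f,0));print("y from .01 step .002",b)
E
python3 side.py
```

```text
20.675 [ 0.50218263 -0.06698444  0.189178  ] [-0.29598576 16.80261488  4.61846791]
y from .01 step .002 [ 0  0  0  0  0  0  0 69 36 67 55 50 70 35 70 48 57 36 18  0  0  0 85 72
 55 48 84 49 37 24 18 11  2  0  0  0  0  0  0]
```

Request:
servo_tool(hand=[0,0,0], travel=[[-0.15,0,-0.02],[-0.3,0,-0.04],[-0.3,0,-0.04]], turn=[[0,0,0],[0,0,0],[0,0,0]])

```text
clock: 21.05
ee_pos: [0.5021, -0.0695, 0.1896]
tcp_rot: [0.708, 0.706, 0.005, -0.005]
force: [-0.1, 17.0, 5.5]
opening: 0.0002
```

```bash
python3 side.py
```

```text
21.25 [ 0.50212768 -0.06952902  0.18961092] [-0.06310106 17.10944588  5.01638962]
y from .01 step .002 [ 0  0  0  0  0  0  0 47 53 68 36 68 55 50 70 39 65 36 34  0  0  0 92 71
 45 61 80 46 38 26 17 11  1  0  0  0  0  0  0]
```

Request:
servo_tool(hand=[0,0,0], travel=[[-0.1,0,-0.02],[-0.25,0,-0.03],[-0.25,0,-0.03]], turn=[[0,0,0],[0,0,0],[0,0,0]])

```text
clock: 21.62
ee_pos: [0.5021, -0.0717, 0.1899]
tcp_rot: [0.708, 0.706, 0.005, -0.005]
force: [-0.2, 18.3, 5.1]
opening: -0.0005
```

```bash
python3 side.py
```

```text
21.825 [ 0.50206277 -0.0716232   0.18991199] [ 0.02576196 18.88180291  5.56730893]
y from .01 step .002 [ 0  0  0  0  0  0  0 15 86 37 66 53 51 68 37 68 53 51 34  2  0  0 99 56
 60 68 71 52 37 25 20 12  2  0  0  0  0  0  0]
```

The push reads about 18.5 N, which matches a clamp force of about 20 N. I'll release the trigger and retreat.

Request:
servo_tool(hand=[0,0,0,0,0,0,0,0], travel=[[0.5,0,0.1],[1.2,0,0.2],[2.2,0,0.4],[3.5,0,0.4],[4,0,-1],[4,0,-5],[4,0,-10],[4,0,-12]], turn=[[0,0,0],[0,0,0],[0,0,0],[0,0,0],[0,0,0],[0,0,0],[0,0,0],[0,0,0]])

```text
clock: 22.82
ee_pos: [0.504, -0.0384, 0.3138]
tcp_rot: [0.707, 0.707, 0.002, 0.003]
force: [0.4, -0.1, -0.5]
opening: -0.0003
```

Request:
servo_tool(hand=[0,0,0], travel=[[2,-5,0],[2,-9,0],[2,-9,0]], turn=[[0,0,0],[0,0,0],[0,0,0]])

```text
clock: 23.2
ee_pos: [0.4103, -0.0177, 0.3109]
tcp_rot: [0.707, 0.707, 0.0, 0.001]
force: [0.3, -0.1, 1.1]
opening: -0.0
```

```bash
python3 look.py j
python3 - <<'E'
from h import *
p=imaging.grab_frame("side");cv2.imwrite("pics/k.png",cv2.resize(p["pixels"][150:400,180:440],None,fx=2.3,fy=2.3))
q=np.load("q.npy");c=q[(abs(q[:,2]-.142)<.004)&(abs(q[:,0]-.506)<.03)&(q[:,1]>.05)&(q[:,1]<.15)]
print("cap",c.min(0),c.max(0),c.mean(0))
w=q[(abs(q[:,2]-.19)<.006)&(abs(q[:,0]-.5)<.03)&(q[:,1]<0)&(q[:,1]>-.15)]
print("trig y",np.histogram(w[:,1],np.arange(-.14,-.05,.005)),w[:,1].max())
E
```

```text
23.25 [ 0.4122 -0.018   0.3109] [0.7071 0.7072 0.0007 0.0015] [-0.2444  0.1925  0.372 ] -6.45390245398215e-05
cap 358 [0.4883 0.0799 0.1371] [0.5215 0.112  0.1427] [0.5044 0.0959 0.1403]
jaw/pad y [ 0  0  0  0  0  0  0  0  0  0  0  0  0 30 36 52 35 37  0 52] 0.059968560092184466
cap [0.48917958 0.07986583 0.13814568] [0.52146669 0.11185686 0.14266202] [0.50459745 0.09593014 0.14032128]
trig y (array([ 0,  0,  0,  1,  0,  0,  0,  0,  0,  0,  0,  2,  6, 53, 31,  0,  0]), array([-0.14 , -0.135, -0.13 , -0.125, -0.12 , -0.115, -0.11 , -0.105,
       -0.1  , -0.095, -0.09 , -0.085, -0.08 , -0.075, -0.07 , -0.065,
       -0.06 , -0.055])) -0.06755157726907564
```

View pics/j.png

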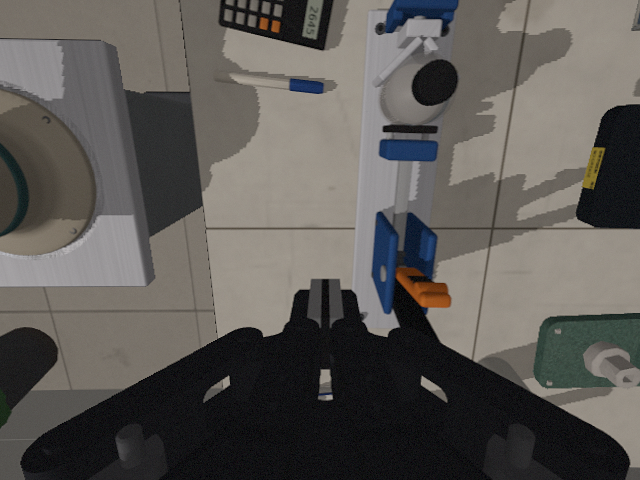

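View pics/k.png

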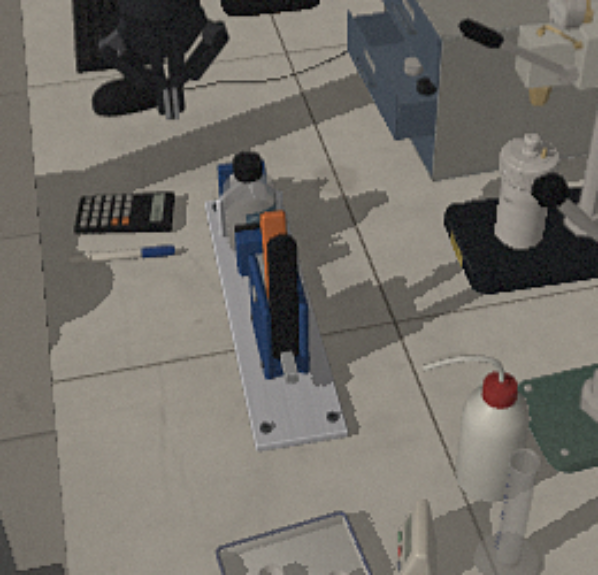

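The bottle is upright and seated in the V (cap at (82,435) px), with the pad against it at (128,410). The trigger (285,420) is back at its released position, the arm is clear, and the bystanders haven't moved.

```bash
python3 -c "
from plant import ticket; print(ticket.close_job())"
```

```text
the job is handed in; nothing more can be done
None
```

The bottle is clamped upright in the V of the blue clamp at an estimated 20 N. I handed the job in at about 23 s on the robot's clock.

I stood the bottle in the bay by its cap, let go of it, and pumped the trigger with closed fingertips. That took five near-full strokes and one slow partial one.

**Last checks**
- **Clamping force:** the last slow push at the rib read 18.3 to 18.9 N, which corresponds to about 20 N. The jaw's travel after the bottle seated suggests about the same. My pushes may read up to 1 N high because of friction at the rib, so the true force could be nearer 17 N, still above the 12 N minimum.
- **Jaw position:** the depth images gave a rougher figure of 12 to 20 N. They are only good to about 1 mm (4 N), so I relied on the push force.
- **Bottle:** it is upright and moved 24 mm into the V, within the expected 17 to 25 mm.
- **Trigger and arm:** the trigger is back at its released position, and the arm is clear and touching nothing.
- **Other things on the bench:** they look undisturbed in the final pictures.

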